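Rack the round-nosed lacquer plaque

ROBOT

A 6-joint arm with a two-finger parallel gripper is mounted at the origin on the work surface. World frame = base frame: x ahead of the robot, y to its left, z up, the work surface at z = 0. Lengths are in mm, angles in rad, forces in N, time in s.
With the tool pointing down it reaches from about 275 to 875 mm from the base axis. Payload 12.5 kg.
Tool frame: the origin (TCP) lies midway between the tips of the shut fingers; the grasp point (between the pads) lies 19 mm behind it; z points along the fingers, y is the direction in which the jaws open and shut (so a half turn about z gives the same grasp; the last joint's range is limited). The gripper opens to 85 mm and grips with 20 to 120 N. Pads are 22 mm wide; open, the fingers measure 114 mm over their backs; the gripper's body (76 mm by 85 mm) begins 54 mm behind the grasp point. The pads swing forward as they close: fully open they stand 13 mm farther back than shut.
Start: joints at [-1.24, 0.351, 1.652, -0, 1.139, -0.085], TCP at [222.174, -503.113, 209.19] pointing down, gripper open.
Joint ranges: [-2.75, 2.75], [-0.79, 2.1], [0.01, 2.65], [-1.57, 4.71], [0.07, 3.14], [-2.87, 2.87]. Speed limits (rad/s): [2.22, 2.22, 2.79, 3.14, 3.14, 3.14].

INTERFACE

Orientations are given as a rotation vector (axis times angle).
In Python, from cell import robot gives the robot as it stands. The module is installed in compiled form; this text tells all that it offers.
- The arm moves only by the tool move_arm, never from a script. Its argument "series" is text: rows parted by semicolons, each of 7 numbers parted by spaces: the shift along the tool's x, y, z in m, then the turn, a rotation vector about the tool's x, y, z in rad, then the opening, from -1 (shut) to 1 (fully open). A call has 1 to 12 rows; each row shifts and turns the pose as measured when the row begins, along the tool's axes as they then stand; what a row does not reach is not made up. A row lasts 1/12 s, in which the tool goes at most 41.7 mm and 7.16 degrees, less where a joint would pass 70% of its speed; a pose out of reach is approached as far as the arm can. A call with a gripper value outside its range is refused whole. The fingers move at their own pace and stop on an object; "squeeze" is the grip in N (left out, the last holds). Time passes only in rows, so rows that do not move let the fingers close. It gives the time, the measured TCP pose, the force and the opening at its end, in the units of the state.
- robot.observe(): the state, without advancing time (a new reading comes with each control period).
- robot.snapshot(name): name is "scene" or "top"; returns a dict with "frame" (384x512x3 uint8, red, green, blue), "mtx" (3x3 intrinsics, pixels), "dist" ([k1, k2, p1, p2, k3] as OpenCV has them; the pictures are not rectified), "cam_to_world" (4x4, takes a point from camera to world coordinates). Camera axes: x right, y up, looking along -z (the intrinsics and any distortion apply to the point x, -y, -z); pixel columns grow to the right and rows downward; lengths in mm; the calibration is good to about 2 mm. A picture is of the moment at which its call begins. There is no depth.
- robot.sign_off(): hands the job in, once; it reports no verdict.
Trained networks look in the newest picture that a camera, given by its name, has taken for a name from the list of things; names that differ only in an ending like _2 or _b are one class to them, and where a whole thing is asked for, a point or a joint stands for the part that bears it (a point fixed in the world has none). Each returns a list of dicts, best first, with "conf" (0 to 1); they miss things now and then, are a little off and sometimes report something else, mostly with a low value. They report only what shows in the picture. A call takes as long as a camera call. They do not tell look-alikes from the thing itself.
- robot.find_in(camera, target): "at" ([row, column] as shares, 0 to 1, of the picture: columns of its width, rows of its height, amid what is visible of it).
The state is a dict: "t": time; "joint_pos": joint angles; "dq": joint speeds; "joint_efforts": joint torques, N m; "eef_pos": TCP position; "tcp_rot": TCP orientation; "contact_force": force on the tool from outside, world axes, zero at the start; "ft_torque": the same for the moment, N m; "width": finger opening in mm.
Only numpy, scipy, OpenCV 4.12 (cv2) and the standard library are available. Lean on these libraries where they do the work, as an engineer would, in place of code of your own. Each camera call takes 0.05 s, during which the arm holds its last target.

TASK

Take the lacquer plaque with one round end off its rubbing block and slide it, round end first, into the empty upper slot of the little drying rack until it is fully home against the stop at the back. Let go of it lying flat in the slot, and leave the two square-cornered plaques where they are.

Things in the scene. Friction and masses are not known exactly. Their poses are not given: they have to be found in the camera images.
- plaque_mid (a point): centre, half-way up, of the loose black plaque to rack: 130 x 60 x 8 mm, about 80 g, shell inlay, one end half-round, the other square. x: lengthwise to the round end, z up. Lies flat and lengthwise on a fixed grey block 80 x 40 x 32 mm high (10 mm overhang each side). Home in the rack, its last 46 mm stick out: pinch it across the width there, about 42 mm behind the centre
- slot_upper (a point): mouth of the fixed wooden rack's upper slot, facing the robot: mid-width, on the slot floor, front edge. x level into the slot, z up. Slot 84 wide, 28 high under slats, 84 mm deep to a back stop, an upright strip 36 wide (plaque home: centre 19 mm inside). Rack 96 wide, 90 deep, top 34 mm above this point; a like slot 34 mm below holds a plaque. Place, turn and height vary
- square_mid (a point): centre of the bystander plaque on the other rubbing block: same black lacquer, width, thickness and length (130 x 60 x 8 mm) but both ends square; x along its length. Leave it
- short_mid (a point): centre of the short square-cornered bystander plaque, 74 x 60 x 8 mm, black, lying wholly inside the lower slot of the rack. Leave it
There are look-alikes about, which are no part of the job. What is shaped like the part that bears plaque_mid but turquoise is not meant.

How it is judged:
By the outcome, as a careful person would: the job done as asked, in the order asked, and still so for the second after the job is handed in, with the robot touching nothing.
It also fails if it takes over 38 s, if anything falls off the work surface, if the arm or the gripper's body presses on something with over 40 N, if the wrist force passes 120 N, or if a joint passes its speed limit or range.

## Working session

There is one attempt and no reset: what is moved stays moved. The work goes in short steps, Python scripts to look and compute and a tool call to move; the robot and the scene stay as the last step left them, time stands still between calls to the robot, and variables do not carry over. Pictures are saved under pics/ and viewed, and the job is handed in when it is done.

Besides the shell and the picture viewer there is one more tool, called after ">>>" as name(argument=value, ...) on one line, values as JSON. move_arm: Moves the arm, as the interface text tells. Its arguments: {"type":"object","properties":{"series":{"type":"string"},"squeeze":{"type":"number"}},"required":["series"]}

```bash
mkdir -p pics; python3 - <<'E'
from cell import robot
import cv2,pickle
o=robot.observe();print({k:(v if not hasattr(v,'round') else v) for k,v in o.items()})
for n in("scene","top"):
    s=robot.snapshot(n);pickle.dump(s,open(f'{n}.pkl','wb'));cv2.imwrite(f'pics/{n}0.png',s['frame'][:,:,::-1])
    print(n,s['mtx'],s['dist'],s['cam_to_world'])
    for t in("plaque_mid","slot_upper","square_mid","short_mid"):
        print(t,[(round(d['conf'],2),round(d['at'][0]*384,1),round(d['at'][1]*512,1)) for d in robot.find_in(n,t)])
E
```

```text
{'t': 0.0, 'joint_pos': array([-1.23960177e+00,  3.51236462e-01,  1.65241018e+00, -3.54304161e-05,
        1.13910646e+00, -8.46039134e-02]), 'dq': array([ 0.00055327,  0.00107939,  0.00010857, -0.00023693,  0.00085666,
        0.00020414]), 'joint_efforts': array([ 8.78728388e-04, -5.06099474e+01, -2.91401196e+01, -1.27336866e-04,
        4.51593412e-03, -9.36088242e-06]), 'eef_pos': array([ 222.05434281, -502.7969472 ,  208.6636003 ]), 'tcp_rot': array([-3.07281594e+00, -6.48225811e-01,  2.74229170e-04]), 'contact_force': array([0.4108421 , 1.17109977, 0.3378587 ]), 'ft_torque': array([-0.01220677, -0.0154252 , -0.04014618]), 'width': 85.3685089128666}
scene [[426.1457075    0.         254.81988184]
 [  0.         426.1457075  185.23154716]
 [  0.           0.           1.        ]] [-0.04433865  0.          0.          0.          0.        ] [[ 6.83625863e-01 -4.71408325e-01  5.57162338e-01  9.94900316e+02]
 [ 7.29567211e-01  4.20815102e-01 -5.39116253e-01 -4.08894196e+02]
 [ 1.96815635e-02  7.75041186e-01  6.31604145e-01  6.27719528e+02]
 [ 0.00000000e+00  0.00000000e+00  0.00000000e+00  1.00000000e+00]]
plaque_mid [(0.84, 198.2, 267.8), (0.63, 154.2, 258.8)]
slot_upper [(0.62, 268.6, 185.0)]
square_mid [(0.58, 154.9, 339.3)]
short_mid []
top [[379.39729076   0.         255.54595094]
 [  0.         379.39729076 189.26799658]
 [  0.           0.           1.        ]] [0.03575217 0.         0.         0.         0.        ] [[-1.41224847e-02  9.93703441e-01 -1.11148668e-01  3.96702198e+02]
 [-9.99614420e-01 -1.13731380e-02  2.53310546e-02  6.38890800e+01]
 [ 2.39074470e-02  1.11463548e-01  9.93480906e-01  8.06605069e+02]
 [ 0.00000000e+00  0.00000000e+00  0.00000000e+00  1.00000000e+00]]
plaque_mid [(0.79, 258.6, 172.5), (0.71, 172.0, 233.7)]
slot_upper [(0.79, 133.5, 368.0)]
square_mid [(0.86, 166.2, 120.4)]
short_mid []
```

View pics/scene0.png

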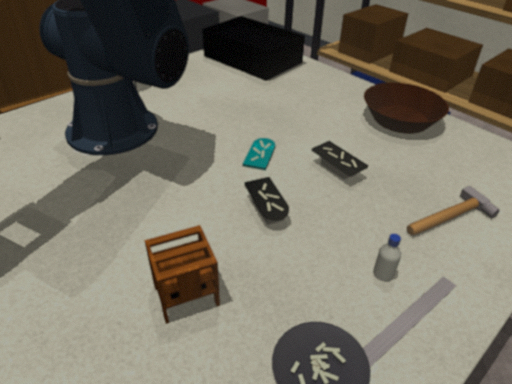

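View pics/top0.png

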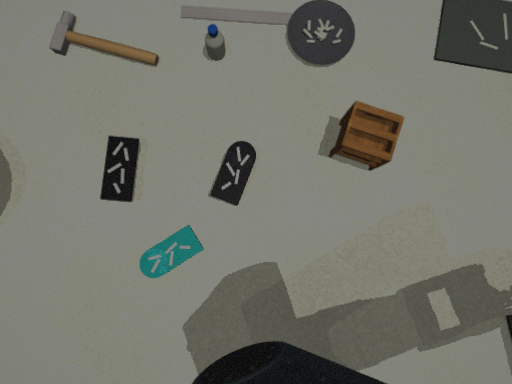

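The target is the black plaque with a round end, at top (234,172) and scene (267,200). The turquoise one at top (172,252) is the look-alike, the square bystander is at top (120,167), and the rack is at top (368,135) and scene (183,270). Next I'll zoom in.

```bash
cat > h.py <<'E'
import numpy as np,cv2,pickle
S={n:pickle.load(open(f'{n}.pkl','rb')) for n in("scene","top")}
F=np.diag([1.,-1,-1])
def ray(n,u,v):
    s=S[n];p=cv2.undistortPoints(np.array([[[u,v]]],float),s['mtx'],np.array(s['dist']))[0,0]
    T=s['cam_to_world'];d=T[:3,:3]@F@np.array([p[0],p[1],1]);return T[:3,3],d/np.linalg.norm(d)
def onz(n,u,v,z):
    o,d=ray(n,u,v);return o+d*(z-o[2])/d[2]
def tri(a,b):
    o1,d1=ray('scene',*a);o2,d2=ray('top',*b)
    A=np.stack([d1,-d2],1);t=np.linalg.lstsq(A,o2-o1,rcond=None)[0]
    p,q=o1+t[0]*d1,o2+t[1]*d2;return (p+q)/2,np.linalg.norm(p-q)
def proj(n,P):
    s=S[n];T=s['cam_to_world'];R=F@T[:3,:3].T;t=-R@T[:3,3]
    return cv2.projectPoints(np.array(P,float).reshape(-1,1,3),cv2.Rodrigues(R)[0],t,s['mtx'],np.array(s['dist']))[0][:,0]
E
python3 - <<'E'
from h import *
def crop(n,x0,y0,w,h,k):
    c=S[n]['frame'][y0:y0+h,x0:x0+w,::-1];c=cv2.resize(c,None,fx=k,fy=k,interpolation=cv2.INTER_CUBIC)
    for i in range(0,w,10):
        cv2.line(c,(i*k,0),(i*k,6 if i%50 else 14),(0,0,255),1);
        if i%20==0: cv2.putText(c,str(x0+i),(i*k,22),0,.35,(0,0,255),1)
    for i in range(0,h,10):
        cv2.line(c,(0,i*k),(6,i*k),(0,0,255),1)
        if i%20==0:cv2.putText(c,str(y0+i),(8,i*k+4),0,.35,(0,0,255),1)
    return c
for n,a in (("scene",(130,215,100,110,5)),("top",(320,90,100,90,6))): cv2.imwrite(f'pics/{n}_rack.png',crop(n,*a))
for n,a in (("scene",(230,165,80,70,5)),("top",(190,130,80,90,5))): cv2.imwrite(f'pics/{n}_pl.png',crop(n,*a))
a=cv2.imread('pics/scene_pl.png');b=cv2.imread('pics/top_pl.png')
o=np.zeros((450,800,3),np.uint8);o[:350,:400]=a;o[:450,400:]=b;cv2.imwrite('pics/pl.png',o)
E
```

```text
(no output)
```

View pics/scene_rack.png

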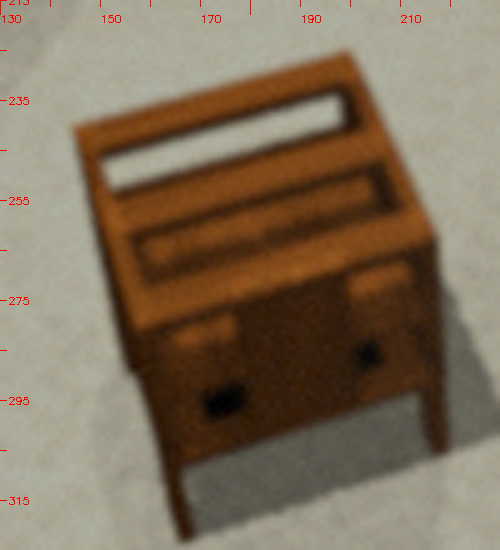

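View pics/top_rack.png

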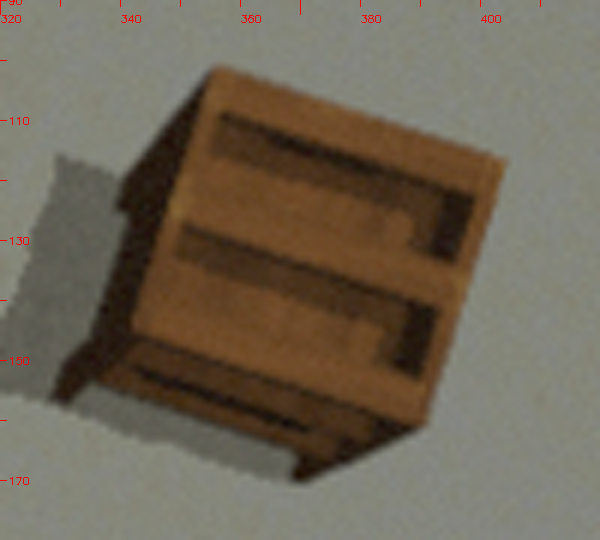

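View pics/pl.png

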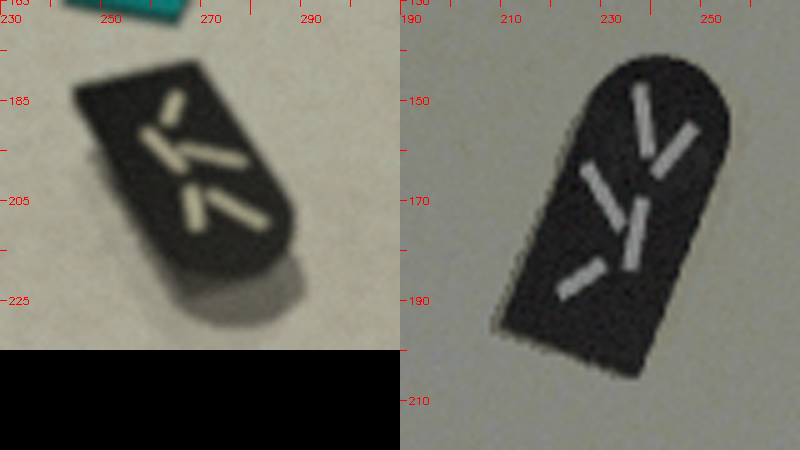

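```bash
cat > fit.py <<'E'
from h import *
from scipy.optimize import minimize
A=dict(A=((145,240.4),(390.8,161)),B=((200,225.4),(342.2,145)),C=((217.4,262.6),(355.8,101)),D=((157.6,281),(404.2,116.3)))
P={}
for k,v in A.items(): P[k],e=tri(*v);print(k,P[k].round(1),round(e,1))
ztop=np.mean([p[2] for p in P.values()]);print('ztop',ztop)
# rack fit: top rectangle 96x90 reprojection
obs=np.array([v[i] for v in A.values() for i in (0,1)])
def rp(q):
    x,y,z,w=q;c,s=np.cos(w),np.sin(w);X=np.array([c,s,0]);Y=np.array([-s,c,0]);O=np.array([x,y,z])
    return np.array([O-48*Y,O+48*Y,O+90*X+48*Y,O+90*X-48*Y])
def res(q):
    r=rp(q);return np.concatenate([(proj('scene',r)-np.array([v[0] for v in A.values()])).ravel(),(proj('top',r)-np.array([v[1] for v in A.values()])).ravel()])
from scipy.optimize import least_squares
f=(P['A']+P['B'])/2;d=(P['C']+P['D']-P['A']-P['B'])[:2]
s=least_squares(res,[*f,np.arctan2(d[1],d[0])]);print('rack front-top mid, yaw',s.x.round(3),'res px',s.fun.round(1))
print('slot_upper',(s.x[:3]-[0,0,34]).round(1))
def plq(q,n=130,rnd=True):
    x,y,z,w=q;c,sn=np.cos(w),np.sin(w);a=np.linspace(-np.pi/2,np.pi/2,25)
    L=np.array([[-65,30],[-65,-30]]+([[35+30*np.cos(t),30*np.sin(t)] for t in a]))
    xy=L@np.array([[c,sn],[-sn,c]])+[x,y]
    return np.concatenate([np.c_[xy,np.full(len(xy),z-4)],np.c_[xy,np.full(len(xy),z+4)]])
if __name__=='__main__':
    box={'scene':(235,170,60,55),'top':(200,135,65,75)}
    M={}
    K=8
    for n,(x0,y0,w,h) in box.items():
        g=cv2.cvtColor(S[n]['frame'],cv2.COLOR_RGB2HSV)
        v=g[...,2].astype(np.uint8)[y0:y0+h,x0:x0+w]
        m=(cv2.resize(v,None,fx=K,fy=K,interpolation=cv2.INTER_CUBIC)<(75 if n=='scene' else 75)).astype(np.uint8)
        nc,l,st,_=cv2.connectedComponentsWithStats(m);i=1+np.argmax(st[1:,4]);m=(l==i).astype(np.uint8)
        cs,_=cv2.findContours(m,0,2);m=cv2.drawContours(np.zeros_like(m),cs,-1,1,-1);M[n]=m
        if n: cv2.imwrite(f'pics/mask_{n}.png',m*255)
    def iou(q,full=False):
        t=[]
        for n,(x0,y0,w,h) in box.items():
            p=cv2.convexHull(((proj(n,plq(q))-[x0,y0]+.5)*K*16).astype(np.int32))
            m=cv2.fillConvexPoly(np.zeros_like(M[n]),p,1,shift=4)
            t.append((m&M[n]).sum()/(m|M[n]).sum())
        return t if full else -sum(t)
    sq=[tri((244.8,183),(237.4,205.4)),tri((269.6,177.6),(210,195.2))]
    print('square end corners',[(a.round(1),round(e,1)) for a,e in sq])
    m=(sq[0][0]+sq[1][0])/2
    d=sq[0][0]-sq[1][0];w=np.arctan2(d[0],-d[1]) 
    best=None
    for w0 in (w,w+.1,w-.1):
        q=[m[0]+65*np.cos(w0),m[1]+65*np.sin(w0),m[2]-4,w0]
        r=minimize(iou,q,method='Nelder-Mead',options=dict(initial_simplex=np.array([q]+[np.add(q,e) for e in np.diag([8,8,8,.1])]),maxiter=400))
        if best is None or r.fun<best.fun: best=r
    print('plaque',best.x.round(3),iou(best.x,True))
    # free in-image check: top only with z fixed 36
    import sys
    for n in S:
        im=cv2.resize(S[n]['frame'][:,:,::-1],None,fx=3,fy=3,interpolation=cv2.INTER_CUBIC)
        for pts in (plq(best.x)[27:],rp(s.x)):
            cv2.polylines(im,[((proj(n,pts)+.5)*3).astype(np.int32)],True,(0,0,255),1)
        sl=s.x.copy();sl[2]-=34
        q=proj(n,rp(sl));cv2.polylines(im,[((q+.5)*3).astype(np.int32)],True,(255,255,0),1)
        c=im[600:1000,400:900] if n=='scene' else im[270:670,550:1250]
        if n=='scene': c=im[500:1000,350:950]
        cv2.imwrite(f'pics/ov_{n}.png',c)
E
python3 fit.py
```

```text
A [ 525.2 -204.4  114.4] 3.8
B [ 556.8 -115.5  113.4] 3.8
C [ 640.9 -145.1  113.2] 2.3
D [ 609.7 -234.5  114.5] 2.3
ztop 113.85853930199202
rack front-top mid, yaw [ 5.40832e+02 -1.59677e+02  1.13811e+02 -3.40000e-01] res px [-1.5  0.2 -0.6 -0.5 -0.1 -0.2 -1.   0.4 -0.7 -0.3 -1.3 -0.6 -0.7 -0.9
 -0.5 -0.2]
slot_upper [ 540.8 -159.7   79.8]
square end corners [(array([451.6,  83.1,  36.3]), np.float64(4.0)), (array([473.3, 138.7,  35. ]), np.float64(4.1))]
plaque [ 5.21765e+02  8.66020e+01  3.28620e+01 -3.86000e-01] [np.float64(0.9450594865372574), np.float64(0.9877429966229813)]
```

```bash
python3 -c "
import cv2,numpy as np
a=cv2.imread('pics/ov_scene.png');b=cv2.imread('pics/ov_top.png');print(a.shape,b.shape)
a=cv2.copyMakeBorder(a,0,0,0,100,0);o=np.vstack([a,b]);o=cv2.resize(o,None,fx=.66,fy=.66);cv2.imwrite('pics/ov.png',o)"
```

```text
(500, 600, 3) (400, 700, 3)
```

View pics/ov.png

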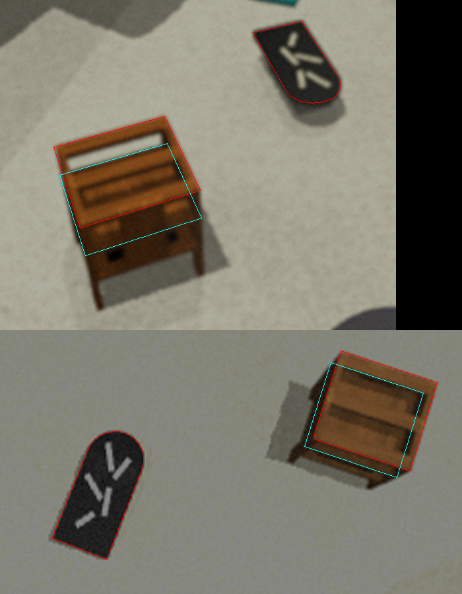

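```bash
sed -i "s/^P={}/A={k:tuple(tuple(np.subtract(p,.5)) for p in v) for k,v in A.items()}\nP={}/" fit.py; python3 fit.py|head -7
cat > plan.py <<'E'
from h import *
import sys
from scipy.spatial.transform import Rotation as R
def plan(pos,yaw,n,g,vmax=41,end=None):
    from cell import robot
    o=robot.observe();p=np.array(o['eef_pos']);r=R.from_rotvec(o['tcp_rot'])
    x=np.array([np.cos(yaw),np.sin(yaw),0]);z=np.array([0,0,-1.]);y=np.cross(z,x)
    rt=R.from_matrix(np.stack([x,y,z],1))
    dv=(r.inv()*rt).as_rotvec();print('t',round(o['t'],2),'pos',p.round(1),'turn',dv.round(3),'F',np.round(o['contact_force'],1),'w',round(o['width'],1),'q',np.round(o['joint_pos'],2))
    L=[]
    for i in range(n):
        ri=r*R.from_rotvec(dv*i/n);d=ri.inv().apply((np.array(pos)-p)/n)/1000
        L.append(' '.join(f'{v:.4f}' for v in d)+' '+' '.join(f'{v:.3f}' for v in dv/n)+f' {g}')
    print('; '.join(L))
if __name__=='__main__':
    a=[float(v) for v in sys.argv[1:]];plan(a[:3],a[3],int(a[4]),a[5])
E
python3 plan.py 483 102.5 120 2.756 24 1
```

```text
A [ 525.4 -204.   115.4] 1.7
B [ 556.9 -115.2  114.4] 1.6
C [ 640.9 -144.7  114.1] 0.2
D [ 609.9 -234.1  115.4] 0.3
ztop 114.8432336587203
rack front-top mid, yaw [ 5.40805e+02 -1.59433e+02  1.14738e+02 -3.40000e-01] res px [-1.   0.3 -0.1 -0.4  0.4 -0.2 -0.4  0.4 -0.2  0.1 -0.8 -0.2 -0.2 -0.5
  0.1  0.2]
t 0.5 pos [ 222.2 -503.1  209.2] turn [-0.   -0.   -2.34] F [-0.   0.5  0.5] w 85.4 q [-1.24  0.35  1.65 -0.    1.14 -0.08]
0.0201 -0.0187 0.0037 -0.000 -0.000 -0.098 1.0; 0.0219 -0.0166 0.0037 -0.000 -0.000 -0.098 1.0; 0.0234 -0.0144 0.0037 -0.000 -0.000 -0.098 1.0; 0.0247 -0.0121 0.0037 -0.000 -0.000 -0.098 1.0; 0.0257 -0.0096 0.0037 -0.000 -0.000 -0.098 1.0; 0.0265 -0.0071 0.0037 -0.000 -0.000 -0.098 1.0; 0.0271 -0.0045 0.0037 -0.000 -0.000 -0.098 1.0; 0.0274 -0.0018 0.0037 -0.000 -0.000 -0.098 1.0; 0.0275 0.0009 0.0037 -0.000 -0.000 -0.098 1.0; 0.0272 0.0035 0.0037 -0.000 -0.000 -0.098 1.0; 0.0268 0.0062 0.0037 -0.000 -0.000 -0.098 1.0; 0.0260 0.0088 0.0037 -0.000 -0.000 -0.098 1.0; 0.0251 0.0112 0.0037 -0.000 -0.000 -0.098 1.0; 0.0239 0.0136 0.0037 -0.000 -0.000 -0.098 1.0; 0.0224 0.0159 0.0037 -0.000 -0.000 -0.098 1.0; 0.0208 0.0180 0.0037 -0.000 -0.000 -0.098 1.0; 0.0189 0.0199 0.0037 -0.000 -0.000 -0.098 1.0; 0.0169 0.0217 0.0037 -0.000 -0.000 -0.098 1.0; 0.0147 0.0232 0.0037 -0.000 -0.000 -0.098 1.0; 0.0124 0.0245 0.0037 -0.000 -0.000 -0.098 1.0; 0.0099 0.0256 0.0037 -0.000 -0.000 -0.098 1.0; 0.0074 0.0265 0.0037 -0.000 -0.000 -0.098 1.0; 0.0048 0.0271 0.0037 -0.000 -0.000 -0.098 1.0; 0.0021 0.0274 0.0037 -0.000 -0.000 -0.098 1.0
```

>>> move_arm(series="0.020 -0.019 0.0037 0 0 -0.098 1; 0.022 -0.017 0.0037 0 0 -0.098 1; 0.0235 -0.0145 0.0037 0 0 -0.098 1; 0.0245 -0.012 0.0037 0 0 -0.098 1; 0.0255 -0.0095 0.0037 0 0 -0.098 1; 0.0265 -0.007 0.0037 0 0 -0.098 1; 0.027 -0.0045 0.0037 0 0 -0.098 1; 0.0275 -0.002 0.0037 0 0 -0.098 1; 0.0275 0.001 0.0037 0 0 -0.098 1; 0.027 0.0035 0.0037 0 0 -0.098 1; 0.027 0.006 0.0037 0 0 -0.098 1; 0.026 0.009 0.0037 0 0 -0.098 1", squeeze=40)

```text
t: 1.5
eef_pos: [348.3, -188.7, 163.3]
tcp_rot: [2.142, 2.29, -0.003]
contact_force: [0.3, -0.3, 0.0]
width: 85.4
```

```bash
python3 plan.py 483 102.5 120 2.756 12 1
```

```text
t 1.5 pos [ 348.3 -188.7  163.3] turn [-1.000e-03  7.000e-03 -1.118e+00] F [ 0.3 -0.3  0. ] w 85.4 q [-0.61  0.13  2.07 -0.    0.93 -0.68]
0.0235 0.0128 0.0035 -0.000 0.001 -0.093 1.0; 0.0222 0.0149 0.0035 -0.000 0.001 -0.093 1.0; 0.0207 0.0169 0.0035 -0.000 0.001 -0.093 1.0; 0.0190 0.0188 0.0035 -0.000 0.001 -0.093 1.0; 0.0172 0.0205 0.0036 -0.000 0.001 -0.093 1.0; 0.0152 0.0220 0.0036 -0.000 0.001 -0.093 1.0; 0.0131 0.0233 0.0036 -0.000 0.001 -0.093 1.0; 0.0109 0.0244 0.0036 -0.000 0.001 -0.093 1.0; 0.0085 0.0253 0.0036 -0.000 0.001 -0.093 1.0; 0.0062 0.0260 0.0036 -0.000 0.001 -0.093 1.0; 0.0037 0.0265 0.0036 -0.000 0.001 -0.093 1.0; 0.0012 0.0267 0.0036 -0.000 0.001 -0.093 1.0
```

>>> move_arm(series="0.0235 0.013 0.0035 0 0.0005 -0.093 1; 0.022 0.015 0.0035 0 0.0005 -0.093 1; 0.0205 0.017 0.0035 0 0.0005 -0.093 1; 0.019 0.019 0.0035 0 0.0005 -0.093 1; 0.017 0.0205 0.0035 0 0 -0.093 1; 0.015 0.022 0.0035 0 0 -0.093 1; 0.013 0.0235 0.0035 0 0 -0.093 1; 0.011 0.0245 0.0035 0 0 -0.093 1; 0.0085 0.0255 0.0035 0 0 -0.093 1; 0.006 0.026 0.0035 0 0 -0.093 1; 0.0035 0.0265 0.0035 0 0 -0.093 1; 0.001 0.0265 0.0035 0 0 -0.093 1")

```text
t: 2.5
eef_pos: [482.2, 121.7, 120.5]
tcp_rot: [0.513, 3.09, -0.005]
contact_force: [0.7, -0.5, 0.8]
width: 85.2
```

```bash
python3 plan.py 483 102.5 60 2.756 5 1; python3 - <<'E'
from cell import robot
import cv2
s=robot.snapshot("scene")['frame'];t=robot.snapshot("top")['frame']
import numpy as np
a=cv2.resize(s[120:260,180:330],None,fx=2.6,fy=2.6);b=cv2.resize(t[110:250,160:310],None,fx=2.6,fy=2.6)
cv2.imwrite('pics/m1.png',np.hstack([a,b])[:,:,::-1])
E
```

```text
t 2.5 pos [482.2 121.7 120.5] turn [-0.001  0.009  0.057] F [ 0.7 -0.5  0.8] w 85.2 q [ 0.16  0.37  1.87 -0.01  0.89 -1.08]
-0.0013 -0.0036 0.0121 -0.000 0.002 0.011 1.0; -0.0013 -0.0036 0.0121 -0.000 0.002 0.011 1.0; -0.0014 -0.0035 0.0121 -0.000 0.002 0.011 1.0; -0.0015 -0.0035 0.0121 -0.000 0.002 0.011 1.0; -0.0015 -0.0035 0.0121 -0.000 0.002 0.011 1.0
```

View pics/m1.png

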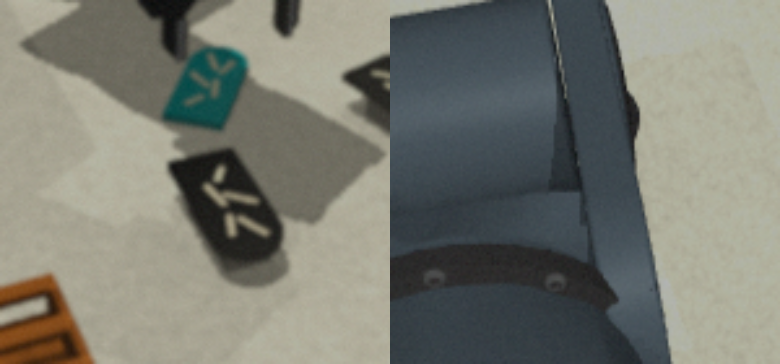

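The gripper is above the square end; the arm hides the top view. I'll correct and go down partway.

>>> move_arm(series="0 0 0 0 0 0 1; 0 0 0 0 0 0 1")

```text
t: 2.77
eef_pos: [482.4, 123.2, 119.9]
tcp_rot: [0.51, 3.091, -0.005]
contact_force: [-0.7, 0.9, 0.0]
width: 85.2
```

```bash
python3 plan.py 483 102.5 60 2.756 5 1
```

```text
t 2.77 pos [482.4 123.2 119.9] turn [-0.002  0.009  0.058] F [-0.7  0.9  0. ] w 85.2 q [ 0.16  0.37  1.87 -0.01  0.89 -1.08]
-0.0014 -0.0039 0.0120 -0.000 0.002 0.012 1.0; -0.0014 -0.0039 0.0120 -0.000 0.002 0.012 1.0; -0.0015 -0.0038 0.0120 -0.000 0.002 0.012 1.0; -0.0015 -0.0038 0.0120 -0.000 0.002 0.012 1.0; -0.0016 -0.0038 0.0120 -0.000 0.002 0.012 1.0
```

>>> move_arm(series="-0.0014 -0.0039 0.012 0 0.002 0.012 1; -0.0014 -0.0039 0.012 0 0.002 0.012 1; -0.0015 -0.0038 0.012 0 0.002 0.012 1; -0.0015 -0.0038 0.012 0 0.002 0.012 1; -0.0016 -0.0038 0.012 0 0.002 0.012 1; 0 0 0 0 0 0 1")

```text
t: 3.27
eef_pos: [482.7, 97.1, 59.9]
tcp_rot: [0.626, 3.077, -0.001]
contact_force: [-0.3, -0.7, -0.9]
width: 85.7
```

```bash
python3 plan.py 483 102.5 9 2.756 5 1; python3 - <<'E'
from cell import robot
import cv2
s=robot.snapshot("scene")['frame']
cv2.imwrite('pics/m2.png',cv2.resize(s[120:260,180:330],None,fx=4,fy=4,interpolation=2)[:,:,::-1])
E
```

```text
t 3.27 pos [482.7  97.1  59.9] turn [-0.     0.002 -0.016] F [-0.3 -0.7 -0.9] w 85.7 q [ 0.1   0.47  1.92 -0.    0.75 -1.06]
0.0004 0.0010 0.0102 -0.000 0.000 -0.003 1.0; 0.0004 0.0010 0.0102 -0.000 0.000 -0.003 1.0; 0.0004 0.0010 0.0102 -0.000 0.000 -0.003 1.0; 0.0004 0.0010 0.0102 -0.000 0.000 -0.003 1.0; 0.0004 0.0010 0.0102 -0.000 0.000 -0.003 1.0
```

View pics/m2.png

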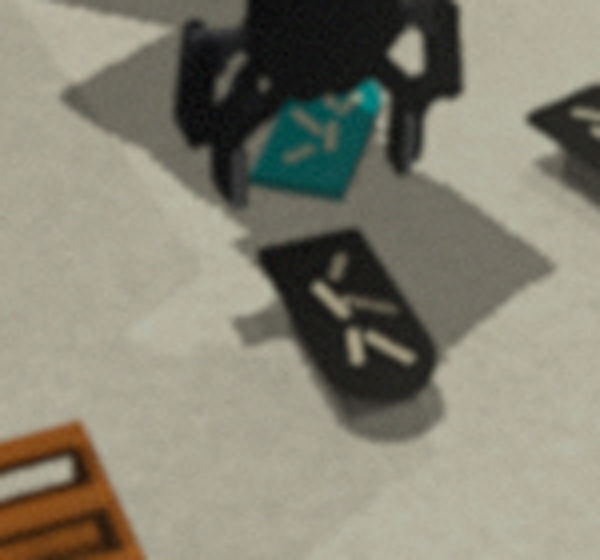

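The fingers straddle the square end, well clear of the turquoise one. I'll go down the rest of the way.

>>> move_arm(series="0.0004 0.001 0.010 0 0 -0.003 1; 0.0004 0.001 0.010 0 0 -0.003 1; 0.0004 0.001 0.010 0 0 -0.003 1; 0.0004 0.001 0.010 0 0 -0.003 1; 0.0004 0.0005 0.0095 0 0 -0.002 1; 0 0 0 0 0 0 1")

```text
t: 3.82
eef_pos: [484.4, 102.7, 8.9]
tcp_rot: [0.601, 3.077, 0.002]
contact_force: [-1.2, 0.2, 0.1]
width: 85.2
```

```bash
python3 plan.py 483 102.5 9 2.756 2 1; python3 - <<'E'
from cell import robot
import cv2
s=robot.snapshot("scene")['frame']
cv2.imwrite('pics/m3.png',cv2.resize(s[120:260,180:330],None,fx=4,fy=4,interpolation=2)[:,:,::-1])
E
```

```text
t 3.82 pos [484.4 102.7   8.9] turn [ 0.002  0.006 -0.   ] F [-1.2  0.2  0.1] w 85.2 q [ 0.12  0.56  1.93 -0.    0.64 -1.07]
0.0006 -0.0003 -0.0000 0.001 0.003 -0.000 1.0; 0.0006 -0.0003 -0.0000 0.001 0.003 -0.000 1.0
```

View pics/m3.png

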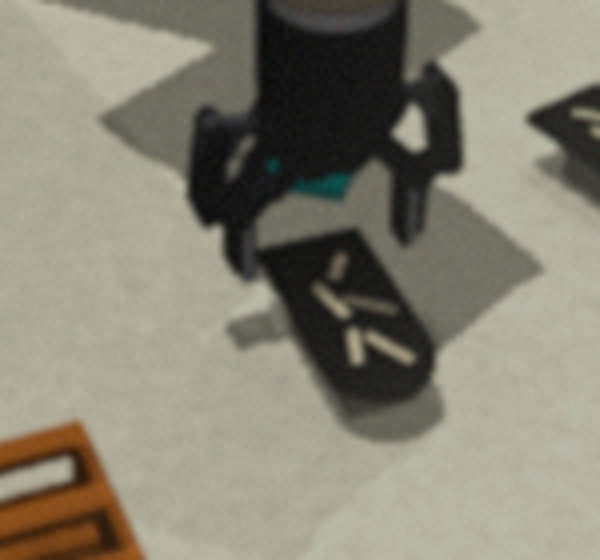

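```bash
python3 - <<'E'
from h import *
for z in (12,22,32): 
  for s in (-1,1):
    p=proj('scene',[[484.4+s*.376*45,102.7+s*.926*45,z]])[0]; print(z,s,(p-[180,120])*4)
E
```

```text
12 -1 [244.95606105 317.05452697]
12 1 [395.11071184 281.66543138]
22 -1 [244.94670326 303.22900023]
22 1 [396.09515448 267.98312866]
32 -1 [244.93754079 289.21359892]
32 1 [397.09212617 254.11876324]
```

```bash
python3 - <<'E'
from h import *
for c,tz in (((482.7,97.1),59.9),((484.4,102.7),8.9)):
  for h in (0,13,26): 
   for a in (-11,11):
    for s in (-1,1):
     p=proj('scene',[[c[0]+s*.376*45+a*.926,c[1]+s*.926*45-a*.376,tz+h]])[0]; print(tz,h,a,s,((p-[180,120])*4).round())
E
python3 - <<'E'
from cell import robot
import cv2
s=robot.snapshot("scene")['frame']
cv2.imwrite('pics/m4.png',cv2.resize(s[140:200,220:300],None,fx=9,fy=9,interpolation=2)[:,:,::-1])
E
```

```text
59.9 0 -11 -1 [228. 240.]
59.9 0 -11 1 [383. 206.]
59.9 0 11 -1 [242. 264.]
59.9 0 11 1 [399. 229.]
59.9 13 -11 -1 [228. 221.]
59.9 13 -11 1 [384. 187.]
59.9 13 11 -1 [242. 245.]
59.9 13 11 1 [400. 210.]
59.9 26 -11 -1 [228. 201.]
59.9 26 -11 1 [385. 167.]
59.9 26 11 -1 [242. 225.]
59.9 26 11 1 [401. 190.]
8.9 0 -11 -1 [238. 309.]
8.9 0 -11 1 [387. 274.]
8.9 0 11 -1 [252. 334.]
8.9 0 11 1 [403. 298.]
8.9 13 -11 -1 [238. 291.]
8.9 13 -11 1 [388. 256.]
8.9 13 11 -1 [252. 316.]
8.9 13 11 1 [404. 280.]
8.9 26 -11 -1 [238. 273.]
8.9 26 -11 1 [390. 238.]
8.9 26 11 -1 [252. 298.]
8.9 26 11 1 [405. 262.]
```

View pics/m4.png

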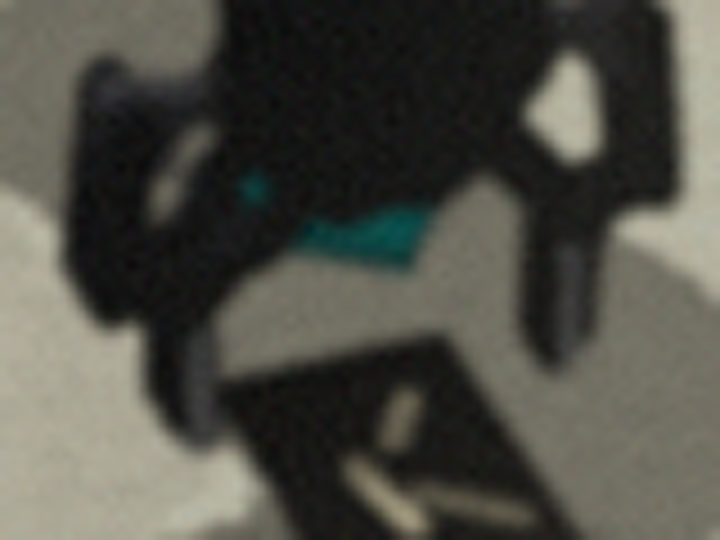

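>>> move_arm(series="0 0 0 0 0 0 0.62; 0 0 0 0 0 0 0.62; 0 0 0 0 0 0 0.62; 0 0 0 0 0 0 0.62")

```text
t: 4.25
eef_pos: [486.0, 102.8, 11.5]
tcp_rot: [0.601, 3.074, 0.003]
contact_force: [0.3, 0.0, 0.1]
width: 69.6
```

```bash
python3 - <<'E'
from cell import robot
import cv2
o=robot.observe();print(o['eef_pos'],o['width'],o['contact_force'])
s=robot.snapshot("scene")['frame']
cv2.imwrite('pics/m5.png',cv2.resize(s[140:200,220:300],None,fx=9,fy=9,interpolation=2)[:,:,::-1])
E
```

```text
[485.96228052 102.8230136   11.46308834] 69.55679981815486 [0.33327387 0.03207548 0.08541099]
```

View pics/m5.png

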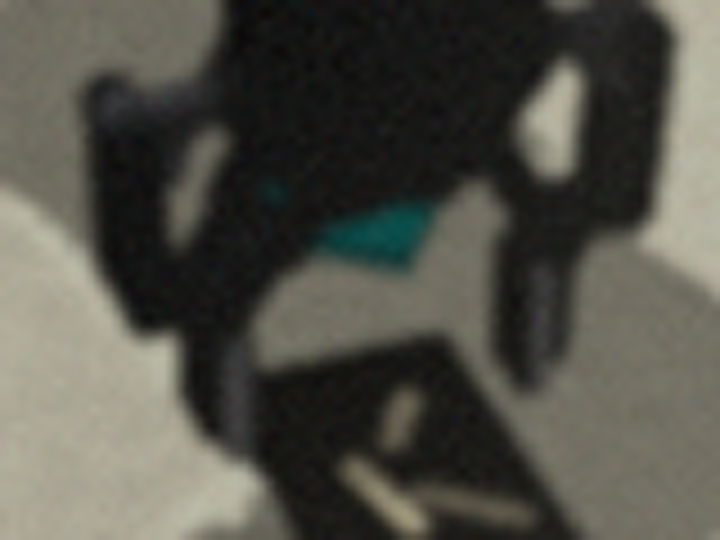

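```bash
python3 - <<'E'
from h import *
from scipy.optimize import least_squares
w=-.385
X=np.array([np.cos(w),np.sin(w),0]);Y=np.array([-np.sin(w),np.cos(w),0])
for T,L,Rr in (((484.4,102.7,8.9),(242.8,189.4),(281.7,180.6)),((486,102.8,11.5),(246.7,191.1),(278.9,183.1))):
    # unknown: a along X (common), lateral half width b, z
    f=lambda q:np.concatenate([proj('scene',[np.array(T)+q[0]*X-(q[1])*Y+[0,0,q[2]]])[0]-L,proj('scene',[np.array(T)+q[0]*X+q[1]*Y+[0,0,q[2]]])[0]-Rr])
    s=least_squares(f,[0,40,20]);print(s.x.round(1),s.fun.round(1))
    for a in (0,11):
        g=lambda q:f([a,*q]);s=least_squares(g,[40,20]);print(a,s.x.round(1),s.fun.round(1))
E
```

```text
[10.5 45.2 39.4] [ 0.   0.1 -0.  -0.1]
0 [45.6 31.6] [-1.8 -0.  -2.  -0.1]
11 [45.1 39.8] [ 0.1  0.1  0.1 -0.1]
[10.4 37.7 31.8] [-0.1 -0.3  0.1  0.3]
0 [38.  23.9] [-1.9 -0.3 -1.9  0.2]
11 [37.6 32.2] [ 0.  -0.3  0.2  0.3]
```

>>> move_arm(series="0.0015 0 0.005 0 0.004 0 0.62; 0.0015 0 0.005 0 0.004 0 0.62; 0 0 0 0 0 0 0.62")

```text
t: 4.55
eef_pos: [483.5, 104.1, 1.2]
tcp_rot: [0.603, 3.081, 0.007]
contact_force: [-0.7, 0.3, -0.3]
width: 69.1
```

```bash
python3 plan.py 483 102.5 1 2.756 1 0.62; python3 - <<'E'
from cell import robot
import cv2
s=robot.snapshot("scene")['frame']
cv2.imwrite('pics/m6.png',cv2.resize(s[140:200,220:300],None,fx=9,fy=9,interpolation=2)[:,:,::-1])
E
```

```text
t 4.55 pos [483.5 104.1   1.2] turn [ 0.005  0.002 -0.001] F [-0.7  0.3 -0.3] w 69.1 q [ 0.12  0.58  1.93  0.01  0.62 -1.07]
-0.0002 -0.0016 0.0002 0.005 0.002 -0.001 0.62
```

View pics/m6.png

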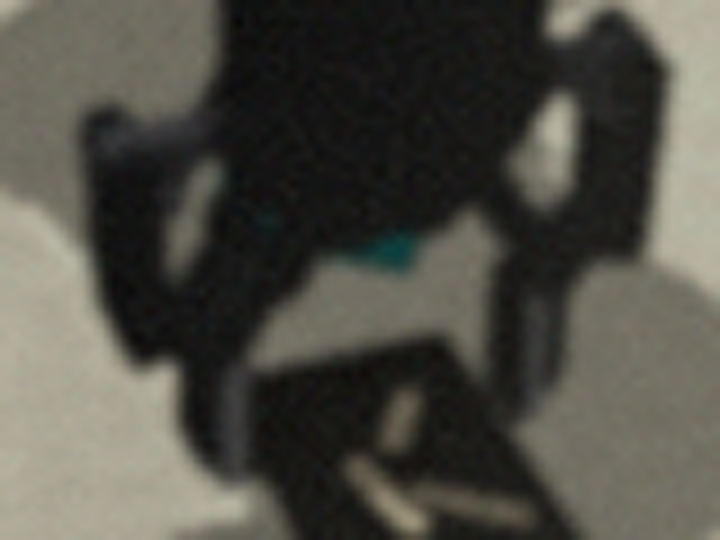

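The right fingertip is now partly hidden behind the plaque's far edge, so it's below the plaque's top. I'll close.

>>> move_arm(series="0 0 0 0 0 0 0; 0 0 0 0 0 0 0; 0 0 0 0 0 0 0; 0 0 0 0 0 0 0; 0 0 0 0 0 0 0; 0 0 0 0 0 0 0", squeeze=45)

```text
t: 5.1
eef_pos: [483.6, 104.0, 1.8]
tcp_rot: [0.603, 3.081, 0.006]
contact_force: [0.6, -0.5, -0.4]
width: 58.7
```

```bash
python3 plan.py 483 102.5 1 2.756 1 0; python3 - <<'E'
from cell import robot
import cv2
s=robot.snapshot("scene")['frame']
cv2.imwrite('pics/m7.png',cv2.resize(s[140:230,220:310],None,fx=6.5,fy=6.5,interpolation=2)[:,:,::-1])
E
```

```text
t 5.1 pos [483.6 104.    1.8] turn [ 0.004  0.002 -0.001] F [ 0.6 -0.5 -0.4] w 58.7 q [ 0.12  0.58  1.93  0.01  0.63 -1.07]
0.0000 -0.0016 0.0008 0.004 0.002 -0.001 0.0
```

View pics/m7.png

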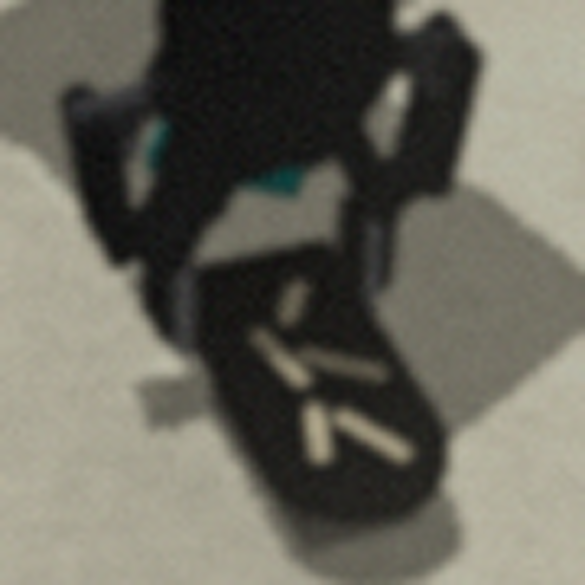

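Width holds at 58.7, so the plaque is gripped. I'll lift.

>>> move_arm(series="0 0 -0.005 0 0 0 0; 0 0 -0.012 0 0 0 0; 0 0 -0.015 0 0 0 0; 0 0 -0.015 0 0 0 0; 0 0 -0.012 0 0 0 0; 0 0 0 0 0 0 0")

```text
t: 5.65
eef_pos: [482.5, 103.7, 63.6]
tcp_rot: [-0.603, -3.083, -0.005]
contact_force: [0.1, -0.1, -1.4]
width: 58.9
```

```bash
python3 plan.py 416 -115 63 2.802 12 0; python3 - <<'E'
from cell import robot
import cv2
s=robot.snapshot("scene")['frame']
cv2.imwrite('pics/m8.png',cv2.resize(s[100:300,150:350],None,fx=3,fy=3,interpolation=2)[:,:,::-1])
E
```

```text
t 5.65 pos [482.5 103.7  63.6] turn [ 0.003 -0.001 -0.047] F [ 0.1 -0.1 -1.4] w 58.9 q [ 0.12  0.46  1.91  0.    0.76 -1.07]
-0.0017 -0.0190 -0.0000 0.000 -0.000 -0.004 0.0; -0.0017 -0.0190 -0.0000 0.000 -0.000 -0.004 0.0; -0.0016 -0.0190 -0.0000 0.000 -0.000 -0.004 0.0; -0.0015 -0.0190 0.0000 0.000 -0.000 -0.004 0.0; -0.0014 -0.0190 0.0000 0.000 -0.000 -0.004 0.0; -0.0014 -0.0190 0.0000 0.000 -0.000 -0.004 0.0; -0.0013 -0.0190 0.0000 0.000 -0.000 -0.004 0.0; -0.0012 -0.0190 0.0000 0.000 -0.000 -0.004 0.0; -0.0011 -0.0190 0.0000 0.000 -0.000 -0.004 0.0; -0.0011 -0.0190 0.0000 0.000 -0.000 -0.004 0.0; -0.0010 -0.0190 0.0000 0.000 -0.000 -0.004 0.0; -0.0009 -0.0190 0.0000 0.000 -0.000 -0.004 0.0
```

View pics/m8.png

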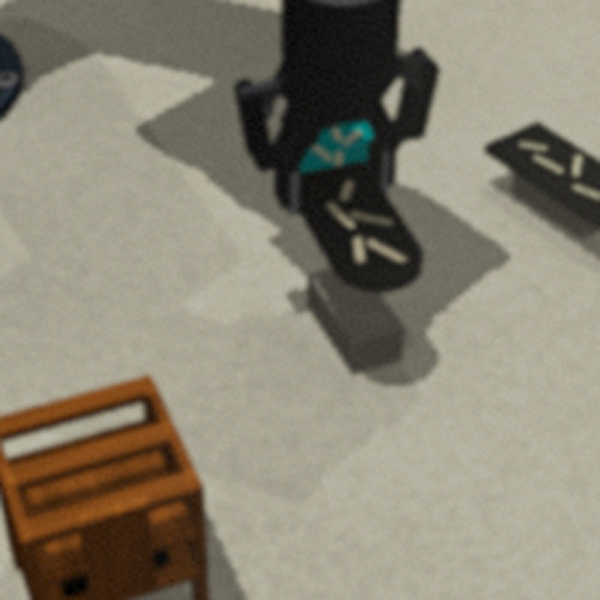

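Lifted, and the plaque is level. I'll carry it to a point in front of the slot.

>>> move_arm(series="-0.0017 -0.010 0 0 0 -0.004 0; -0.0017 -0.019 0 0 0 -0.004 0; -0.0016 -0.019 0 0 0 -0.004 0; -0.0015 -0.019 0 0 0 -0.004 0; -0.0014 -0.019 0 0 0 -0.004 0; -0.0014 -0.019 0 0 0 -0.004 0; -0.0013 -0.019 0 0 0 -0.004 0; -0.0012 -0.019 0 0 0 -0.004 0; -0.0011 -0.019 0 0 0 -0.004 0; -0.001 -0.019 0 0 0 -0.004 0; -0.001 -0.01 0 0 0 -0.004 0; 0 0 0 0 0 0 0")

```text
t: 6.7
eef_pos: [416.9, -92.5, 53.3]
tcp_rot: [-0.522, -3.083, -0.004]
contact_force: [-0.1, -0.1, -0.5]
width: 58.7
```

```bash
python3 plan.py 416 -115 57 2.802 3 0
```

```text
t 6.7 pos [416.9 -92.5  53.3] turn [ 0.    -0.015  0.004] F [-0.1 -0.1 -0.5] w 58.7 q [-0.33  0.4   2.07  0.    0.69 -1.56]
-0.0022 -0.0072 -0.0013 0.000 -0.005 0.001 0.0; -0.0022 -0.0072 -0.0013 0.000 -0.005 0.001 0.0; -0.0022 -0.0072 -0.0013 0.000 -0.005 0.001 0.0
```

>>> move_arm(series="-0.002 -0.007 -0.0013 0 -0.005 0.001 0; -0.002 -0.007 -0.0013 0 -0.005 0.001 0; -0.002 -0.007 -0.0013 0 -0.005 0.001 0; 0 0 0 0 0 0 0")

```text
t: 7.03
eef_pos: [414.4, -115.8, 56.0]
tcp_rot: [-0.529, -3.096, -0.001]
contact_force: [0.5, -0.6, -0.7]
width: 58.0
```

```bash
python3 plan.py 416 -115 57 2.802 2 0; python3 - <<'E'
from cell import robot
import cv2,numpy as np
s=robot.snapshot("scene")['frame'];t=robot.snapshot("top")['frame']
np.save('s9.npy',s);np.save('t9.npy',t)
cv2.imwrite('pics/m9.png',np.hstack([cv2.resize(s[180:320,120:250],(390,420),interpolation=2),cv2.resize(t[80:220,290:420],(390,420),interpolation=2)])[:,:,::-1])
E
```

```text
t 7.03 pos [ 414.4 -115.8   56. ] turn [ 0.    -0.001  0.001] F [ 0.5 -0.6 -0.7] w 58.0 q [-0.38  0.39  2.07  0.    0.68 -1.61]
-0.0006 0.0006 -0.0005 0.000 -0.001 0.000 0.0; -0.0006 0.0006 -0.0005 0.000 -0.001 0.000 0.0
```

View pics/m9.png

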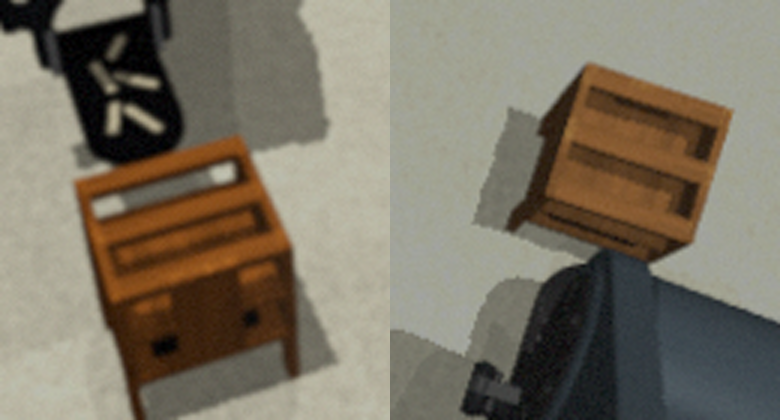

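```bash
cat > ov.py <<'E'
from fit import *
import sys
def ov(img,T,dz,out,n='scene',off=42,box=(120,180,130,140)):
    w=-.34;X=np.array([np.cos(w),np.sin(w)]);c=np.array(T[:2])+off*X
    im=cv2.resize(img[:,:,::-1],None,fx=5,fy=5,interpolation=2)
    p=plq([c[0],c[1],T[2]+dz,w]);cv2.polylines(im,[((proj(n,p[27:])+.5)*5).astype(np.int32)],True,(0,0,255),1)
    cv2.polylines(im,[((proj(n,p[:27])+.5)*5).astype(np.int32)],True,(0,255,255),1)
    q=np.array([540.8,-159.4,114.7,-.34])
    for z in (0,6,34): 
        qq=q.copy();qq[2]-=z;cv2.polylines(im,[((proj(n,rp(qq))+.5)*5).astype(np.int32)],True,(255,255,0),1)
    x,y,a,b=[5*v for v in box];cv2.imwrite(out,im[y:y+min(b,600),x:x+a])
E
python3 - <<'E' >/dev/null
from ov import *
ov(np.load('s9.npy'),[414.4,-115.8,56],34,'pics/m10.png',box=(120,170,130,115))
E
```

```text
(no output)
```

View pics/m10.png

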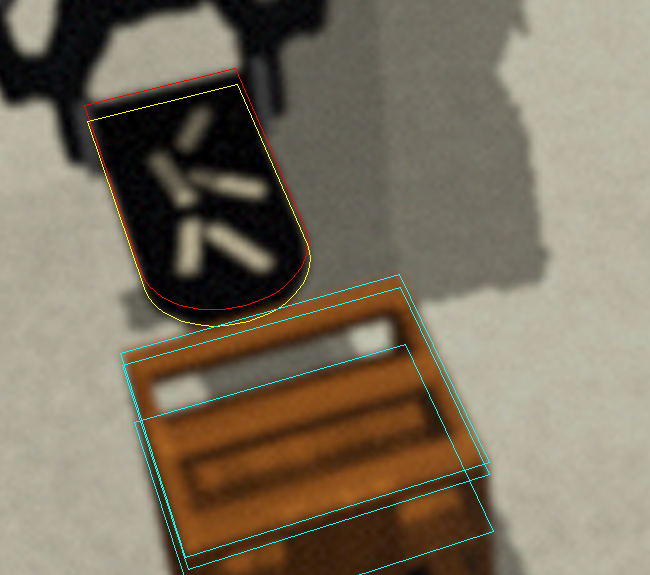

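Alignment is good laterally. The plaque may sit about 2–3 mm lower than modelled, so I'll raise it 4 mm and start inserting.

>>> move_arm(series="0 0 -0.002 0 0 0 0; -0.002 -0.001 -0.002 0 0 0 0; -0.006 0 0 0 0 0 0; -0.010 0 0 0 0 0 0; -0.010 0 0 0 0 0 0; -0.010 0 0 0 0 0 0; -0.008 0 0 0 0 0 0; 0 0 0 0 0 0 0")

```text
t: 7.8
eef_pos: [463.3, -131.5, 60.8]
tcp_rot: [0.525, 3.097, 0.001]
contact_force: [0.5, -0.0, -0.3]
width: 58.5
```

```bash
cat > st.py <<'E'
from cell import robot
import numpy as np,cv2,sys
o=robot.observe();p=o['eef_pos'];d=p-np.array([540.8,-159.4,0]);w=-.34
print('t',round(o['t'],2),p.round(1),'along(home -23)',round(d[0]*np.cos(w)+d[1]*np.sin(w),1),'lat',round(-d[0]*np.sin(w)+d[1]*np.cos(w),1),'F',o['contact_force'].round(1),'w',round(o['width'],1))
s=robot.snapshot("scene")['frame'];t=robot.snapshot("top")['frame']
cv2.imwrite(sys.argv[1],np.hstack([cv2.resize(s[180:320,120:250],(390,420),interpolation=2),cv2.resize(t[80:220,290:420],(390,420),interpolation=2)])[:,:,::-1])
np.save('sl.npy',s)
E
python3 st.py pics/n1.png; python3 plan.py 519 -151.7 60 2.802 7 0|head -1
```

```text
t 7.8 [ 463.3 -131.5   60.8] along(home -23) -82.3 lat 0.5 F [ 0.5 -0.  -0.3] w 58.5
t 7.9 pos [ 461.6 -130.9   60.5] turn [ 0.001 -0.001  0.003] F [-0.5 -0.3 -1.1] w 58.8 q [-0.37  0.45  1.95  0.    0.74 -1.61]
```

View pics/n1.png

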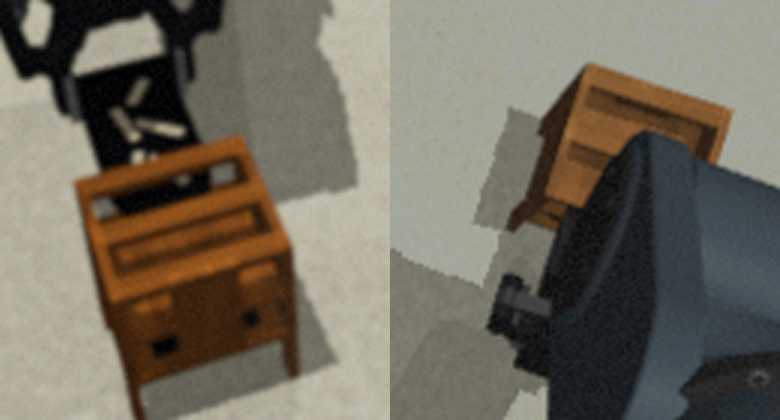

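The round end is inside the slot, seen through the gap in the slats, with no contact force. I'll go on.

>>> move_arm(series="-0.006 0 0 0 0 0 0; -0.010 0 0 0 0 0 0; -0.010 0 0 0 0 0 0; -0.010 0 0 0 0 0 0; -0.006 0 0 0 0 0 0; 0 0 0 0 0 0 0")

```text
t: 8.4
eef_pos: [503.9, -145.5, 60.3]
tcp_rot: [-0.525, -3.095, -0.002]
contact_force: [-0.8, 0.2, -0.8]
width: 58.6
```

```bash
python3 st.py pics/n2.png
```

```text
t 8.4 [ 503.9 -145.5   60.3] along(home -23) -39.4 lat 0.8 F [-0.8  0.2 -0.8] w 58.6
```

View pics/n2.png

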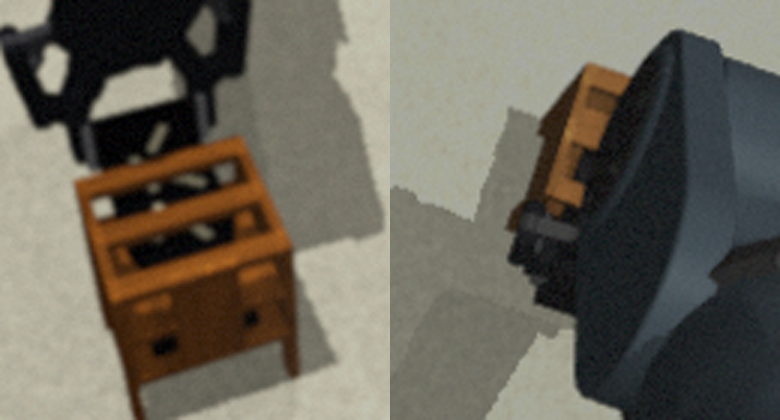

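>>> move_arm(series="-0.003 0 0.001 0 0 0 0; -0.003 0 0.001 0 0 0 0; -0.003 0 0.001 0 0 0 0; 0 0 0 0 0 0 0")

```text
t: 8.83
eef_pos: [510.7, -147.8, 56.7]
tcp_rot: [-0.525, -3.093, -0.002]
contact_force: [-0.7, 0.9, -0.6]
width: 58.6
```

```bash
python3 st.py pics/n3.png
```

```text
t 8.83 [ 510.7 -147.8   56.7] along(home -23) -32.2 lat 0.9 F [-0.7  0.9 -0.6] w 58.6
```

>>> move_arm(series="-0.002 0 0.0005 0 0 0 0; -0.002 0 0.0005 0 0 0 0; -0.002 0 0.0005 0 0 0 0; 0 0 0 0 0 0 0")

```text
t: 9.27
eef_pos: [516.3, -149.7, 55.1]
tcp_rot: [-0.524, -3.092, -0.003]
contact_force: [0.3, 0.1, -0.1]
width: 59.0
```

```bash
python3 st.py pics/n4.png
```

```text
t 9.27 [ 516.3 -149.7   55.1] along(home -23) -26.3 lat 1.0 F [ 0.3  0.1 -0.1] w 59.0
```

View pics/n4.png

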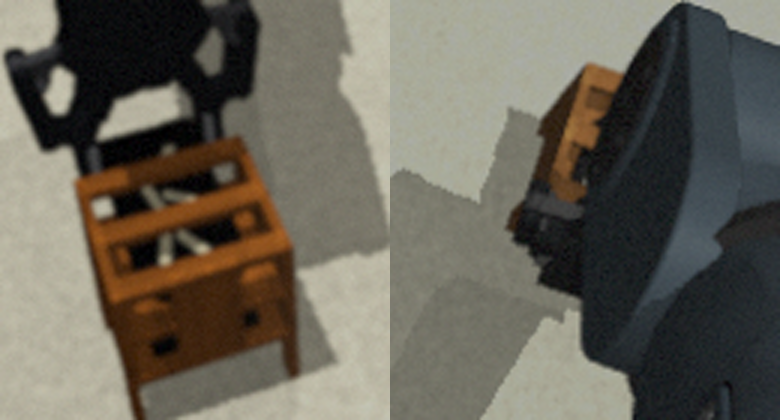

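>>> move_arm(series="-0.0015 0 0.0005 0 0 0 0; -0.0015 0 0.0005 0 0 0 0; 0 0 0 0 0 0 0")

```text
t: 9.62
eef_pos: [518.6, -150.5, 54.0]
tcp_rot: [-0.524, -3.091, -0.003]
contact_force: [-0.8, 0.2, -0.1]
width: 58.8
```

>>> move_arm(series="-0.0015 0 0.0005 0 0 0 0; -0.0015 0 0.0005 0 0 0 0; 0 0 0 0 0 0 0")

```text
t: 9.87
eef_pos: [518.3, -150.3, 51.8]
tcp_rot: [-0.523, -3.083, -0.005]
contact_force: [1.4, -0.8, 0.8]
width: 58.5
```

>>> move_arm(series="-0.002 0 0 0 0 0 0; -0.002 0 0 0 0 0 0; -0.002 0 0 0 0 0 0")

```text
t: 10.12
eef_pos: [518.1, -150.2, 51.0]
tcp_rot: [-0.52, -3.068, -0.009]
contact_force: [-15.7, 4.8, 15.6]
width: 58.5
```

```bash
python3 st.py pics/n5.png;python3 plan.py 519 -151.7 52 2.802 7 0|head -1; python3 - <<'E' >/dev/null
from ov import *
from cell import robot
ov(np.load('sl.npy'),robot.observe()['eef_pos'],33.5,'pics/n6.png',box=(120,190,120,110))
E
```

```text
t 10.12 [ 518.1 -150.2   51. ] along(home -23) -24.5 lat 1.1 F [-15.7   4.8  15.6] w 58.5
t 10.22 pos [ 518.1 -150.2   51.1] turn [ 0.001 -0.03   0.004] F [-14.4   4.1  12.5] w 58.4 q [-0.37  0.56  1.78 -0.    0.83 -1.6 ]
```

View pics/n6.png

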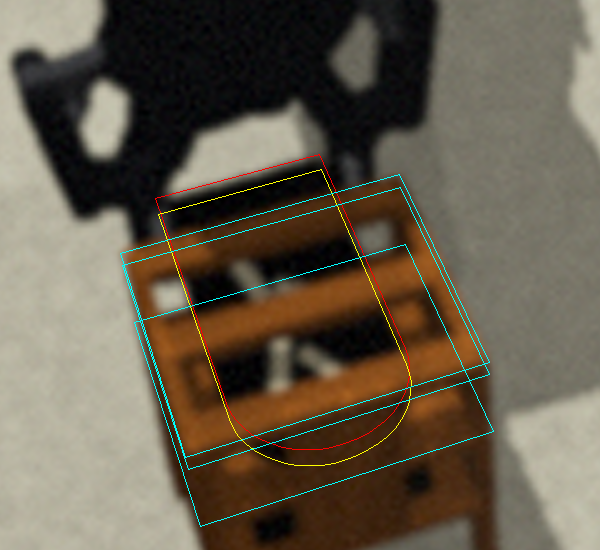

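There's a contact of about 15 N near the expected home position. I'll remove the small tilt it built up, then check.

>>> move_arm(series="0 0 0 0 -0.015 0 0; 0 0 0 0 -0.015 0 0; 0 0 0 0 0 0 0")

```text
t: 10.47
eef_pos: [518.6, -150.4, 51.7]
tcp_rot: [0.524, 3.094, 0.0]
contact_force: [-0.1, 0.1, -0.6]
width: 58.6
```

```bash
python3 plan.py 519 -151.7 52 2.802 7 0|head -1
```

```text
t 10.47 pos [ 518.6 -150.4   51.7] turn [0.001 0.003 0.004] F [-0.1  0.1 -0.6] w 58.6 q [-0.37  0.55  1.8   0.    0.79 -1.6 ]
```

>>> move_arm(series="0 0 0.001 0 0 0 0; 0 0 0 0 0 0 0")

```text
t: 10.63
eef_pos: [518.9, -150.6, 51.0]
tcp_rot: [0.524, 3.094, -0.0]
contact_force: [-1.9, 1.0, 1.9]
width: 58.6
```

>>> move_arm(series="0 0 0.001 0 0 0 0; 0 0 0 0 0 0 0")

```text
t: 10.8
eef_pos: [518.9, -150.6, 50.7]
tcp_rot: [0.524, 3.094, 0.0]
contact_force: [-3.3, 1.0, 5.0]
width: 58.6
```

Touching both floor and stop. A small push forward, then I'll open.

>>> move_arm(series="-0.0015 0 0 0 0 0 0; -0.0015 0 0 0 0 0 0")

```text
t: 10.97
eef_pos: [518.8, -150.5, 50.7]
tcp_rot: [-0.524, -3.093, -0.002]
contact_force: [-12.8, 3.2, 12.3]
width: 58.5
```

```bash
python3 st.py pics/n7.png;python3 plan.py 519 -151.7 52 2.802 7 0|head -1
```

```text
t 10.97 [ 518.8 -150.5   50.7] along(home -23) -23.7 lat 1.0 F [-12.8   3.2  12.3] w 58.5
t 11.07 pos [ 518.8 -150.5   50.7] turn [ 0.    -0.005  0.004] F [-11.6   4.   12.8] w 58.5 q [-0.37  0.55  1.79  0.    0.8  -1.6 ]
```

>>> move_arm(series="0 0 0 0 0 0 0; 0 0 0 0 0 0 0.6; 0 0 0 0 0 0 1; 0 0 0 0 0 0 1; 0 0 0 0 0 0 1; 0 0 0 0 0 0 1; 0 0 0 0 0 0 1")

```text
t: 11.65
eef_pos: [519.5, -150.8, 50.5]
tcp_rot: [-0.524, -3.093, -0.002]
contact_force: [0.1, 0.7, 0.2]
width: 85.2
```

```bash
python3 st.py pics/n8.png
```

```text
t 11.65 [ 519.5 -150.8   50.5] along(home -23) -22.9 lat 1.0 F [0.1 0.7 0.2] w 85.2
```

View pics/n8.png

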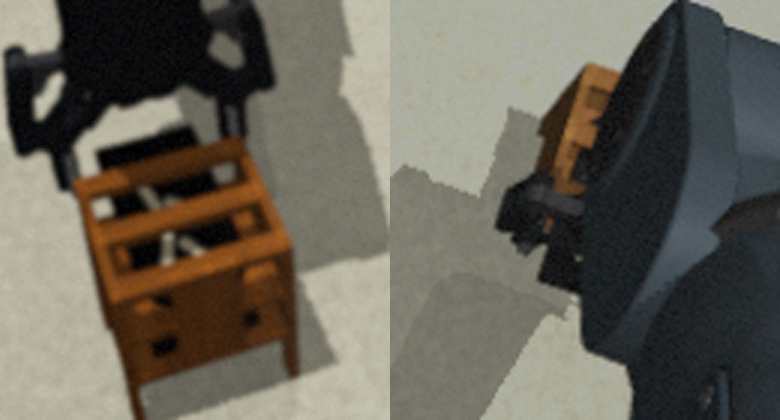

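Released and clear on both sides. I'll retreat straight up, then back.

>>> move_arm(series="0 0 -0.008 0 0 0 1; 0 0 -0.015 0 0 0 1; 0 0 -0.02 0 0 0 1; 0 0 -0.02 0 0 0 1; 0 0 -0.02 0 0 0 1; 0 0 -0.02 0 0 0 1; 0.02 0 -0.015 0 0 0 1; 0.03 0 -0.005 0 0 0 1; 0.03 0 0 0 0 0 1; 0.03 0 0 0 0 0 1; 0.03 0 0 0 0 0 1; 0.02 0 0 0 0 0 1")

```text
t: 12.75
eef_pos: [365.8, -97.3, 185.5]
tcp_rot: [0.524, 3.096, -0.0]
contact_force: [-0.0, 0.5, 0.2]
width: 85.5
```

```bash
python3 st.py pics/n9.png
```

```text
t 12.75 [365.8 -97.3 185.5] along(home -23) -185.7 lat 0.1 F [-0.   0.5  0.2] w 85.5
```

View pics/n9.png

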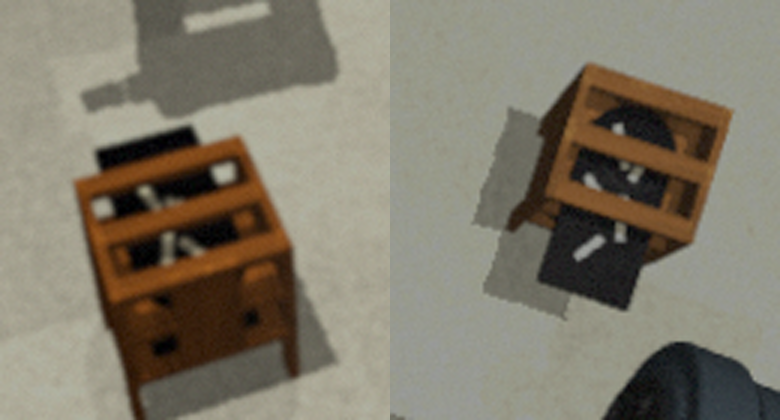

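```bash
python3 - <<'E' 2>&1 | tail -5
from h import *
w=-.34
for u,v in ((339.3,172.7),(369.3,183.3)):
    p=onz('top',u-.5,v-.5,88.7);d=p[:2]-[540.8,-159.4]
    print(p.round(1),'along (home -46)',round(d[0]*np.cos(w)+d[1]*np.sin(w),1),'lat',round(-d[0]*np.sin(w)+d[1]*np.cos(w),1))
# scene: rear corners crop
for u,v in ((120+97/3,180+150/3),(120+193/3,180+126/3)):
    p=onz('scene',u-.5,v-.5,88.7);d=p[:2]-[540.8,-159.4]
    print(p.round(1),'along',round(d[0]*np.cos(w)+d[1]*np.sin(w),1),'lat',round(-d[0]*np.sin(w)+d[1]*np.cos(w),1))
E
python3 - <<'E'
from cell import robot
import cv2
cv2.imwrite('pics/fin.png',robot.snapshot("top")['frame'][:,:,::-1])
E
```

```text
[ 508.2 -114.9   88.7] along (home -46) -45.6 lat 31.1
[ 487.  -171.6   88.7] along (home -46) -46.6 lat -29.5
[ 488.5 -169.6   88.7] along -45.9 lat -27.0
[ 509.6 -115.5   88.7] along -44.0 lat 31.0
```

View pics/fin.png

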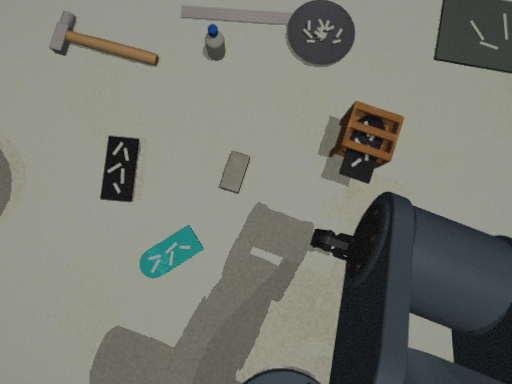

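The exposed end measures about 46 mm in both views, which means it's home. The square plaque at top (120,168) hasn't moved, and the gripper is clear.

```bash
python3 -c "
from cell import robot
print(robot.observe()['contact_force'].round(1));print(robot.sign_off())"
```

```text
[ 0.3 -0.6  0.6]
the job is handed in; nothing more can be done
None
```

The round-ended black plaque is in the upper slot, round end first, against the back stop and let go lying flat. I handed the job in at about 13 s, and `sign_off` gives no verdict. I pinched it about 42 mm behind its centre, lifted it off its block and slid it in until it met both the floor and the stop. Then I opened the gripper and backed the arm away.

**Last checks:**
- **Home position:** the end sticking out measures 44–47 mm in the two camera views (46 expected). It lies about 1–2 mm off the slot's middle, square to the slot within measuring error.
- **Forces:** the largest contact I read was about 20 N, against the stop and slot floor. The final reading was about zero, with the gripper touching nothing.
- **Bystanders:** the long square plaque and the turquoise look-alike have not moved. I could not check the short plaque in the lower slot: the networks never found it, and the upper plaque now hides it. Nothing went near that slot.

**What disagreed:**
- **Fingertip height:** the camera showed the open fingertips some 10–25 mm farther behind the TCP than the text implies. I gripped about 8 mm lower than planned, and the grip held at about 58.6 mm.
- **First push:** the first push against the stop tilted the tool by 0.03 rad. I straightened it before the final seating.

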